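# Clear the weights, vials and tweezers out of the cup rack to their own holders

## Robot

A 6-joint arm with a two-finger parallel gripper is mounted at the origin on a cart in front of the work surface, level with it; the furniture and walls round the work are solid. World frame = base frame: x ahead of the robot, y to its left, z up, the work surface at z = 0. Lengths are in m, angles in rad, forces in N, time in s.
With the tool pointing down it reaches from about 0.25 to 0.8 m from the base axis. Payload 3.9 kg.
Tool frame: the origin (TCP) lies at the very end of the fingers, on their centre line; the grasp point (between the pads) lies 19 mm behind it; z points along the fingers, y is the line along which they close (so a half turn about z gives the same grasp; the last joint's range is limited). The gripper opens to 85 mm and grips with 20 to 120 N. Pads are 22 mm wide; open, the fingers measure 114 mm over their backs; the gripper's body (76 mm by 85 mm) begins 54 mm behind the grasp point. The pads swing forward as they close: fully open they stand 13 mm farther back than shut.
Start: joints at [1.3, 0.26, -0.138, 1.173, 0, 1.571], TCP at [0.14, 0.506, 0.231] pointing down, gripper open.
Joint ranges: [-2.78, 2.78], [-0.83, 1.72], [-1.28, 1.37], [-1.9, 2.12], [-1.57, 1.48], [-3.14, 3.14]. Speed limits (rad/s): [2.57, 2.57, 3.14, 3.14, 3.14, 3.14].

## Interface

Orientations are given as a 3x3 rotation matrix whose columns are the frame's x, y, z axes.
In Python, from bench import env gives the robot as it stands.
- The arm moves only by the shell command python3 -m crank 'ROWS' [FORCE]. ROWS is JSON, a list of rows, each an object with "gripper": the finger opening in cm, from 0 to 8.54; "offset": the shift along the tool's x, y, z in cm, a list of three; "angular": the turn, a rotation vector about the tool's x, y, z in rad, a list of three. In form: [{"gripper": gripper, "offset": [tx, ty, tz], "angular": [rx, ry, rz]}, ...]. A call has 1 to 20 rows; each row shifts and turns the commanded pose from where the row before left it, along the tool's axes as they then stand; what a row does not reach is not made up. A row lasts 1/8 s, in which the tool goes at most 62.5 mm and 10.7 degrees, less where a joint would pass 70% of its speed; a pose out of reach is approached as far as the arm can. A call with a gripper value outside its range is refused whole. The fingers move at their own pace and stop on an object; FORCE is the grip in N (left out, the last holds). Time passes only in rows, so rows that do not move let the fingers close. It gives the time, the measured TCP pose, the force, the opening and the grip force at its end, in the units of the state.
- env.observe(): the state, without advancing time (a new reading comes with each control period).
- env.capture(name): name is "scene" or "side" or "wrist"; returns a dict with "color" (400x640x3 uint8, red, green, blue), "z_map" (400x640 float32, m along the optical axis (not along the pixel's ray), 0 where there is no reading), "intrinsics" (3x3 intrinsics, pixels), "k1" (the pictures are not rectified: a ray, as slopes to the right and down, at radius r is drawn at 1 + k1 r^2 times it, then the intrinsics apply), "R" (3x3) and "t" (3): a world point X has camera coordinates R X + t; the wrist camera has in their place "hand_eye" (4x4, takes a point from camera to tool coordinates, whose origin is the TCP and whose axes are the flange's). Camera axes: x right, y down, z forward; pixel columns grow to the right and rows downward; lengths in m; the calibration is good to about 2 mm. A picture is of the moment at which its call begins: read the wrist's pose just before it.
- env.close_job(): hands the job in; it is judged then, once.
Trained networks look in a picture, given as the dict that the camera call returned (one of the last four; its "shot" number tells which), for a name from the list of things; names that differ only in an ending like _2 or _b are one class to them, and where a whole thing is asked for, a point or a joint stands for the part that bears it (a point fixed in the world has none). Each returns a list of dicts, best first, with "confidence" (0 to 1); they miss things now and then, are a little off and sometimes report something else, mostly with a low value. They report only what shows in the picture. A call takes as long as a camera call. They do not tell look-alikes from the thing itself.
- env.find_in(target, picture): "extent" ([left, top, right, bottom] in pixels, round what is visible of it).
- env.place_of(target, picture): "centre" ([column, row] in pixels: a listed point, or the origin of a listed thing).
The state is a dict: "t": time; "qpos": joint angles; "qvel": joint speeds; "tau": joint torques, N m; "eef_pos": TCP position; "eef_rot": TCP orientation; "ft_force": force on the tool from outside, world axes, zero at the start; "torque": the same for the moment, N m; "grip_width": finger opening in m; "grasp_force": force on a finger pad.
Only numpy, scipy, OpenCV 4.12 (cv2) and the standard library are available. Lean on these libraries where they do the work, as an engineer would, in place of code of your own. Each camera call takes 0.05 s, during which the arm holds its last target. There are 200 camera calls.

## Task

Someone has parked the balance weights and the sample vials in and beside the cup rack and left the blue-banded tweezers next to it; put everything away so that the rack is free for cups. The brass weight goes in the large felt bay of the low wooden tray and the steel weight in its small bay, each vial stands upright in a cell of its own in the blue vial rack, and the tweezers lie across the rest, in both of its notches. Leave the porcelain cups where they stand in the rack.

Things in the scene. Friction and masses are not known exactly. Their poses are not given: they have to be found in the camera images.
- brass_weight: Brass knob weight, the larger of the two: 22 mm across, 33 mm high, 100 g. Origin at the centre of its underside, z up. Its sides can be gripped as a plain 22 mm cylinder. It starts standing upright, either in an empty hole of the dark cup rack or on the bench beside it.
- steel_weight: Grey steel knob weight, the smaller of the two: 20 mm across, 27 mm high, 50 g. Origin at the centre of its underside, z up. Its sides can be gripped as a plain 20 mm cylinder. It starts standing upright, either in an empty hole of the dark cup rack or on the bench beside it.
- large_vial: Clear glass vial with a white stopper, 16 mm across the stopper, 14 mm across the barrel, 40 mm high, 12 g. Origin at the centre of its underside, z up; the stopper is the part above 24 mm. It starts standing upright, either in an empty hole of the dark cup rack or on the bench beside it.
- small_vial: The smaller glass vial: 14 mm across the stopper, 12 mm across the barrel, 36 mm high, 11 g. Origin at the centre of its underside, z up; the stopper is the part above 22 mm. It starts standing upright, either in an empty hole of the dark cup rack or on the bench beside it. Any other vial, far back on the bench, is not meant.
- the_tweezers: Steel tweezers with a blue band, lying flat on the bench: 154 mm long along their own y axis, up to 18 mm wide along x, 8 mm thick. Origin at the centre of the underside, z up. Grip them across the two legs at mid length.
- weight_tray: Low wooden weight tray (not the lidded box at the back), fixed, 62 mm (its x) by 104 mm (its y), 15 mm high over all, two square bays lined with green felt, their floors 4 mm up: the large bay, 46 mm square, centred at y = +23 mm, and the small bay, 36 mm square, centred at y = -28 mm, both at x = 0. Origin at the centre of its underside.
- vial_rack: Blue plastic vial rack, fixed, 73 mm square and 16 mm high, open at the top, with 2 by 2 cells of 32 mm between 3 mm walls; cell centres at x, y = +/-17.5 mm, cell floor 3 mm above its underside. All cells are empty at the start. Origin at the centre of its underside.
- tweezers_rest: Tweezers rest, fixed: aluminium base plate 58 mm (its x) by 110 mm (its y), its top 5 mm up, and black upright cheeks at y = +/-45 mm. Each has a notch 36 mm wide, centred at x = 0, its floor 16 mm and its horns 32 mm above the underside. Tweezers lie along y on both notch floors, either way round; between the cheeks is room for fingers. Origin at the centre of its underside.
- cup_10: White porcelain cup, 44 mm across the rim, 36 mm high, standing loose in a hole of the cup rack, to be left alone; origin at the centre of its underside. The cup rack is a dark slab fixed on the bench in front of the robot, its top 14 mm above the bench. Its holes, 41 mm wide and 53 to 55 mm apart, go through to the bench, so what is parked in one stands at bench height.
- cup_07: Another white porcelain cup of the same size, standing loose in a hole of the cup rack, to be left alone; origin at the centre of its underside. More such cups, fixed, fill holes on the right side of the rack; the holes right beside a parked weight or vial hold no cup.
Mind the look-alikes: they are no part of the job. Leave any pink look-alike of the tweezers_rest alone. There is more than one size of the weight_tray; the job needs the larger.

How it is judged:
By the outcome, as a careful person would: the job done as asked, in the order asked, and still so for the second after the job is handed in, with the robot touching nothing.
It also fails if it takes over 93 s, if anything falls off the work surface, if the arm or the gripper's body presses on something with over 40 N, if the wrist force passes 120 N, or if a joint passes its speed limit or range.

## Working session

There is one attempt and no reset: what is moved stays moved. The work goes in short steps, Python scripts to look and compute and a shell command to move; the robot and the scene stay as the last step left them, time stands still between calls to the robot, and variables do not carry over. Pictures are saved under pics/ and viewed, at most 14 in all, crops included, and the job is handed in when it is done.

```bash
ls; mkdir -p pics
cat > h.py <<'E'
import numpy as np, cv2, pickle
from bench import env
def save(n,im,s=1): cv2.imwrite(f'pics/{n}.png',cv2.resize(im[:,:,::-1],None,fx=s,fy=s,interpolation=cv2.INTER_CUBIC))
def ray(p,uv):
    K=p['intrinsics'];d=np.array([(uv[0]-K[0,2])/K[0,0],(uv[1]-K[1,2])/K[1,1]]);u=d.copy()
    for _ in range(20): u=d/(1+p['k1']*(u@u))
    return np.array([u[0],u[1],1.])
def cam(p,st=None):
    if 'R' in p: return p['R'].T,-p['R'].T@p['t']
    H=p['hand_eye'];Rw=np.array(st['eef_rot']);return Rw@H[:3,:3],Rw@H[:3,3]+np.array(st['eef_pos'])
def onplane(p,uv,z,st=None):
    A,c=cam(p,st);d=A@ray(p,uv);return c+d*(z-c[2])/d[2]
def cloud(p,st=None):
    A,c=cam(p,st);K=p['intrinsics'];g=np.stack(np.meshgrid(np.arange(640),np.arange(400)),-1).reshape(-1,2).astype(float)
    d=np.stack([(g[:,0]-K[0,2])/K[0,0],(g[:,1]-K[1,2])/K[1,1]],1);u=d.copy()
    for _ in range(20): u=d/(1+p['k1']*(u**2).sum(1,keepdims=True))
    z=p['z_map'].reshape(-1,1);X=np.hstack([u,np.ones_like(z)])*z
    W=X@A.T+c;W[z[:,0]==0]=np.nan;return W.reshape(400,640,3)
E
python3 - <<'E'
from h import *
for n in('scene','side'):
    p=env.capture(n);save(n,p['color'],1.25);pickle.dump(p,open(n+'.pkl','wb'))
    print(n,cam(p)[1],p['intrinsics'][0,0],p['k1'])
    for t in 'brass_weight steel_weight large_vial small_vial the_tweezers weight_tray vial_rack tweezers_rest cup_10'.split():
        for r in env.place_of(t,p): print(t,np.round(r['centre']),round(r['confidence'],2),onplane(p,r['centre'],0).round(3))
print(env.observe())
E
```

```text
pics
scene [-0.08582759 -0.35375238  0.8481327 ] 493.24687889264874 0.020433014237064333
brass_weight [345. 245.] 0.46 [0.565 0.087 0.   ]
brass_weight [339. 204.] 0.24 [0.666 0.187 0.   ]
small_vial [332. 284.] 0.57 [0.456 0.036 0.   ]
the_tweezers [237. 231.] 0.72 [0.426 0.306 0.   ]
weight_tray [213. 180.] 0.76 [0.51  0.492 0.   ]
weight_tray [250. 205.] 0.57 [0.509 0.348 0.   ]
vial_rack [372. 285.] 0.27 [ 0.513 -0.028  0.   ]
tweezers_rest [368. 285.] 0.74 [ 0.507 -0.023  0.   ]
tweezers_rest [336. 201.] 0.58 [0.671 0.199 0.   ]
tweezers_rest [378. 176.] 0.56 [0.824 0.179 0.   ]
cup_10 [375. 311.] 0.79 [ 0.461 -0.073  0.   ]
cup_10 [333. 282.] 0.45 [0.463 0.039 0.   ]
side [ 0.43458235 -0.53548349  0.71995503] 470.9497762187714 -0.12424304035012727
brass_weight [311. 261.] 0.69 [0.568 0.091 0.   ]
brass_weight [230. 200.] 0.54 [0.425 0.323 0.   ]
steel_weight [252. 259.] 0.44 [0.453 0.126 0.   ]
large_vial [281. 211.] 0.4 [0.535 0.255 0.   ]
small_vial [265. 295.] 0.52 [0.463 0.028 0.   ]
the_tweezers [230. 201.] 0.48 [0.426 0.318 0.   ]
weight_tray [263. 185.] 0.66 [0.509 0.357
[... 411 characters left out ...]
005e-06,  1.57082312e+00]), 'qvel': array([ 9.28758468e-04,  3.49018289e-04,  1.80427038e-03, -1.55056685e-04,
       -1.67201622e-03, -9.22208094e-05]), 'tau': array([ 6.27153531e-04, -4.05619633e+01,  2.54240566e+01,  9.96548042e-04,
       -2.99184258e-04,  1.98436659e-06]), 'eef_pos': array([0.14044908, 0.50587338, 0.2313212 ]), 'eef_rot': array([[-9.63544496e-01,  2.67548135e-01,  3.44670853e-06],
       [ 2.67548135e-01,  9.63544495e-01,  4.13777501e-05],
       [ 7.74948283e-06,  4.07914638e-05, -9.99999999e-01]]), 'ft_force': array([-0.58098828,  0.31753538, -0.21895788]), 'torque': array([ 0.02632816, -0.01813999, -0.00159053]), 'grasp_force': 0.0, 'grip_width': 0.08531057891367058}
```

View pics/scene.png

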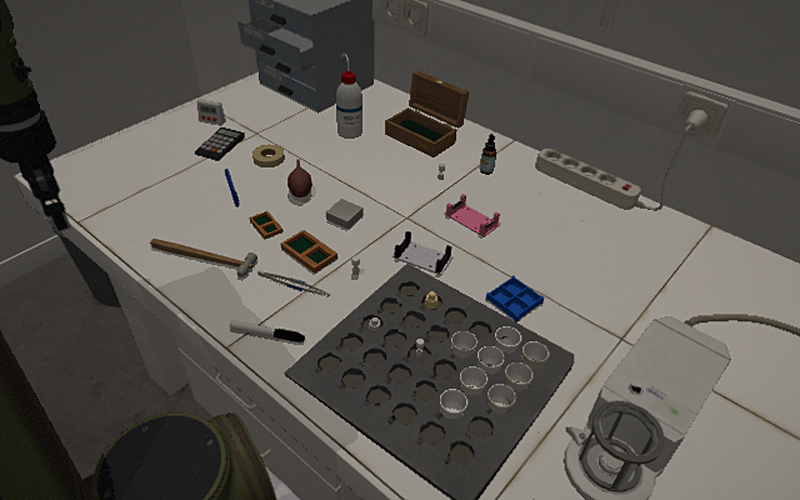

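View pics/side.png

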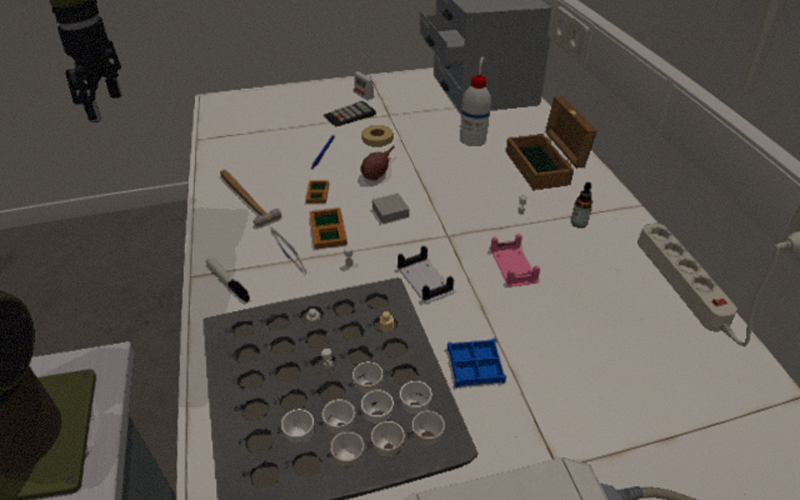

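The scene picture (1.25x) shows the brass weight near (431,298), the steel weight near (375,322), one vial in the rack at (420,345) and another on the bench at (355,268). The far one at (441,170) isn't meant. There are two trays, at (265,224) and (309,250); the nearer one is larger. The tweezers are at (293,283), the black-cheeked rest at (424,252) (the pink one is a look-alike) and the blue rack at (514,297). Next I take a wrist view from above.

```bash
python3 -m crank '[{"gripper":8.5,"offset":[0,0,-2],"angular":[0,0,-0.135]},{"gripper":8.5,"offset":[0,0,-2],"angular":[0,0,-0.136]},{"gripper":8,"offset":[-3.4,-3.6,-1.5],"angular":[0,0,0]},{"gripper":8,"offset":[-3.4,-3.6,-1.5],"angular":[0,0,0]},{"gripper":8,"offset":[-3.4,-3.6,-1.5],"angular":[0,0,0]},{"gripper":8,"offset":[-3.4,-3.6,-1.5],"angular":[0,0,0]},{"gripper":8,"offset":[-3.4,-3.6,-1.5],"angular":[0,0,0]},{"gripper":8,"offset":[-3.4,-3.6,-1.5],"angular":[0,0,0]},{"gripper":8,"offset":[-3.4,-3.6,-1.5],"angular":[0,0,0]},{"gripper":8,"offset":[-3.4,-3.6,-1.5],"angular":[0,0,0]},{"gripper":8,"offset":[0,0,0],"angular":[0,0,0]},{"gripper":8,"offset":[0,0,0],"angular":[0,0,0]}]'
python3 - <<'E'
from h import *
st=env.observe();p=env.capture('wrist');save('w1',p['color'],1.25);pickle.dump((p,st),open('w1.pkl','wb'))
print(st['eef_pos'],np.round(st['eef_rot'],4),cam(p,st))
for t in 'brass_weight steel_weight large_vial small_vial the_tweezers weight_tray vial_rack tweezers_rest cup_10'.split():
        for r in env.place_of(t,p): print(t,np.round(r['centre']),round(r['confidence'],2),onplane(p,r['centre'],0,st).round(3))
E
```

```text
t: 2.5
eef_pos: [0.4122, 0.218, 0.3911]
eef_rot: [[-1.0, 0.0, -0.001], [0.0, 1.0, 0.0], [0.001, 0.0, -1.0]]
ft_force: [-0.6, -0.1, 0.2]
grip_width: 0.0798
grasp_force: 0.0
[0.41221348 0.21800872 0.39106029] [[-1.e+00  4.e-04 -7.e-04]
 [ 4.e-04  1.e+00  3.e-04]
 [ 7.e-04  3.e-04 -1.e+00]] (array([[ 2.38827752e-03,  9.59494648e-01,  2.81716730e-01],
       [ 9.99997041e-01, -2.42207275e-03, -2.28259823e-04],
       [ 4.63324338e-04,  2.81716442e-01, -9.59497593e-01]]), array([0.34125559, 0.22030016, 0.53279019]))
brass_weight [236. 236.] 0.56 [0.56  0.092 0.   ]
steel_weight [258. 175.] 0.47 [0.455 0.134 0.   ]
large_vial [334. 215.] 0.48 [0.523 0.256 0.   ]
small_vial [198. 177.] 0.63 [0.458 0.038 0.   ]
small_vial [403. 206.] 0.34 [0.507 0.369 0.   ]
the_tweezers [374. 155.] 0.55 [0.423 0.317 0.   ]
weight_tray [479. 204.] 0.89 [0.504 0.493 0.   ]
weight_tray [400. 208.] 0.77 [0.511 0.364 0.   ]
weight_tray [199. 177.] 0.26 [0.458 0.038 0.   ]
tweezers_rest [294. 287.] 0.97 [0.657 0.188 0.   ]
tweezers_rest [293. 366.] 0.61 [0.826 0.182 0.   ]
cup_10 [128. 177.] 0.9 [ 0.458 -0.074  0.   ]
cup_10 [171. 210.] 0.58 [ 0.513 -0.012  0.   ]
```

View pics/w1.png

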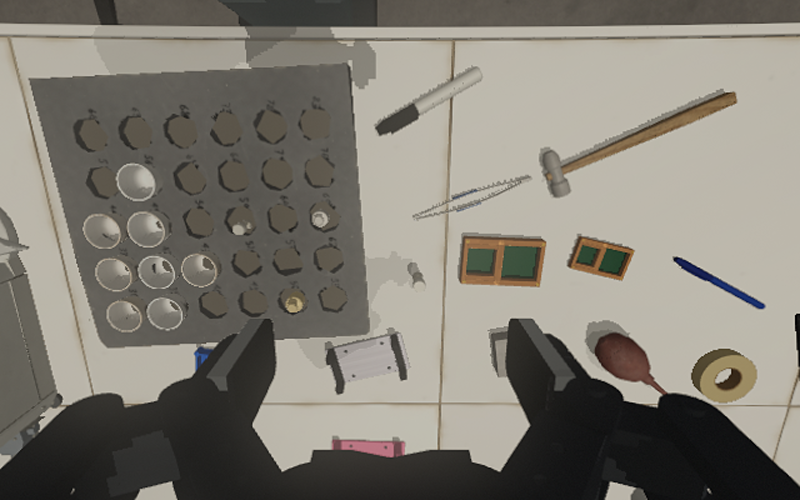

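The wrist view (1.25x) shows brass at (293,302). Three small things still need sorting: A at (320,218) and B at (241,228) in the rack, and C at (416,275) on the bench. There are two trays: the larger at (503,262) and the smaller at (600,257). I'll check in an enlarged montage.

Run:
```python
from h import *
p,st=pickle.load(open('w1.pkl','rb'));s=pickle.load(open('scene.pkl','rb'));d=pickle.load(open('side.pkl','rb'))
def crop(p,u,v,r=18): return cv2.resize(p['color'][v-r:v+r,u-r:u+r],(200,200),interpolation=cv2.INTER_CUBIC)
rows=[np.hstack([crop(p,*c) for c in [(256,174),(193,182),(333,218),(234,240)]]),
np.hstack([crop(s,*c) for c in [(300,257),(336,276),(284,214),(345,240)]]),
np.hstack([crop(d,*c) for c in [(250,251),(261,284),(279,206),(310,256)]])]
im=np.vstack(rows);im=np.clip(im.astype(float)*1.5,0,255).astype('uint8');save('mont',im)
W=cloud(p,st)
for n,c in dict(A=(256,174),B=(193,182),C=(333,218),D=(234,240)).items():
    w=W[c[1]-18:c[1]+18,c[0]-18:c[0]+18].reshape(-1,3);k=w[:,2]>.017
    print(n,k.sum(),np.median(w[k],0).round(4),w[k,2].max().round(4), np.ptp(w[k][:,1]).round(4))
S=cloud(s)
for n,c in dict(A=(300,257),B=(336,276),C=(284,214),D=(345,240)).items():
    w=S[c[1]-12:c[1]+12,c[0]-12:c[0]+12].reshape(-1,3);k=w[:,2]>.018
    print(n,k.sum(),np.median(w[k],0).round(4),w[k,2].max().round(4))
```

```text
A 90 [0.451  0.133  0.0233] 0.0275 0.0187
B 95 [0.4598 0.038  0.0346] 0.0371 0.0143
C 99 [0.5308 0.2555 0.0387] 0.0414 0.0153
D 149 [0.5611 0.0959 0.0218] 0.4045 0.0969
A 61 [0.4498 0.1261 0.0196] 0.0319
B 47 [0.4593 0.0324 0.0351] 0.0402
C 50 [0.5304 0.2493 0.0384] 0.0443
D 87 [0.5622 0.0867 0.0229] 0.0376
```

View pics/mont.png

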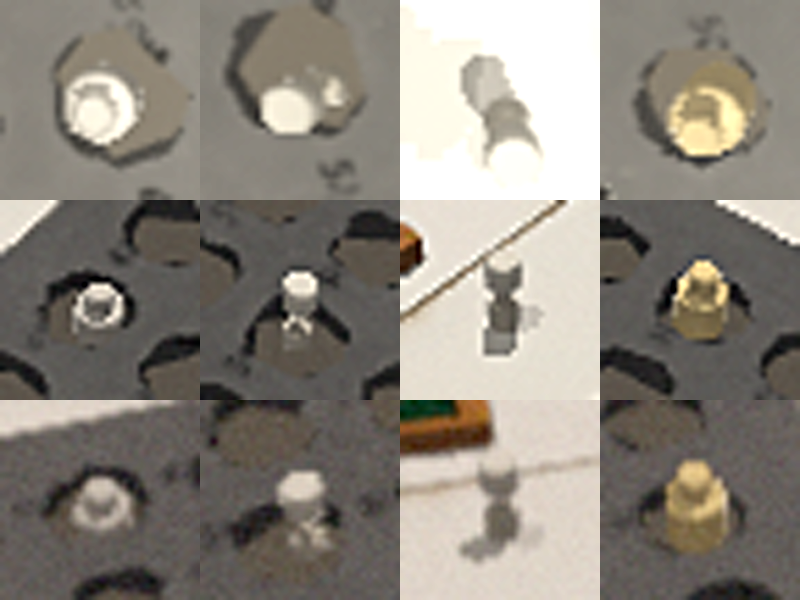

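The montage settles it: A is the short grey knob (steel weight, 27 mm), B is the stoppered vial topping at about 36 mm (small vial), C tops at about 40 mm (large vial) and D is brass. Next I fit the fixtures from this cloud and hover over the brass weight.

```bash
python3 -m crank '[{"gripper":5,"offset":[-2.1,-1.8,3.2],"angular":[0,0,0]},{"gripper":5,"offset":[-2.1,-1.8,3.2],"angular":[0,0,0]},{"gripper":5,"offset":[-2.1,-1.8,3.2],"angular":[0,0,0]},{"gripper":5,"offset":[-2.1,-1.8,3.2],"angular":[0,0,0]},{"gripper":5,"offset":[-2.1,-1.8,3.2],"angular":[0,0,0]},{"gripper":5,"offset":[-2.1,-1.8,3.2],"angular":[0,0,0]},{"gripper":5,"offset":[-2.1,-1.7,3.3],"angular":[0,0,0]},{"gripper":5,"offset":[0,0,0],"angular":[0,0,0]}]'
cat >> h.py <<'E'
def look(name,s=1.25):
    st=env.observe();p=env.capture('wrist');save(name,p['color'],s);pickle.dump((p,st),open(name+'.pkl','wb'));return p,st,cloud(p,st)
def rect(W,x0,x1,y0,y1,z0,z1):
    m=(W[...,0]>x0)&(W[...,0]<x1)&(W[...,1]>y0)&(W[...,1]<y1)&(W[...,2]>z0)&(W[...,2]<z1)
    q=(W[m][:,:2]*1000).astype('float32');r=cv2.minAreaRect(q);return len(q),np.round(r[0],1),np.round(r[1],1),round(r[2],1)
def near(W,x,y,z0,z1,r=.02):
    m=(np.hypot(W[...,0]-x,W[...,1]-y)<r)&(W[...,2]>z0)&(W[...,2]<z1);q=W[m]
    c,R=cv2.minEnclosingCircle((q[:,:2]*1000).astype('float32'));return m.sum(),np.median(q,0).round(4),np.round(c,1),round(R,1),q[:,2].max().round(4)
E
python3 - <<'E'
from h import *
p,st=pickle.load(open('w1.pkl','rb'));W=cloud(p,st)
print('tray',rect(W,.45,.57,.29,.43,.008,.022))
print('tray2',rect(W,.45,.57,.43,.56,.008,.022))
print('tweez',rect(W,.38,.47,.23,.40,.003,.015))
p,st,W=look('w2');print(st['eef_pos'])
print('brass',near(W,.562,.092,.018,.05),near(W,.562,.092,.026,.05))
print('rest',rect(W,.58,.74,.11,.27,.003,.04),rect(W,.58,.74,.11,.27,.02,.04))
print('blue',rect(W,.60,.76,-.09,.06,.003,.022))
S=cloud(pickle.load(open('side.pkl','rb')))
print('blue',rect(S,.60,.76,-.08,.06,.006,.022),'rest',rect(S,.58,.74,.11,.27,.003,.04),'tray',rect(S,.45,.57,.29,.43,.008,.022))
E
```

```text
t: 4.0
eef_pos: [0.5585, 0.0917, 0.1634]
eef_rot: [[-1.0, 0.002, -0.005], [0.002, 1.0, -0.001], [0.005, -0.001, -1.0]]
ft_force: [0.7, 0.9, 0.8]
grip_width: 0.05
grasp_force: 0.0
tray (1272, array([510.1, 364.2]), array([104.1,  62.3]), 87.2)
tray2 (545, array([506.8, 492. ]), array([73.7, 42.7]), 76.8)
tweez (302, array([418.1, 314.8]), array([ 42.8, 156.3]), 21.9)
[0.55852923 0.09168226 0.16335653]
brass (np.int64(481), array([0.5626, 0.0935, 0.0214]), array([564.7,  93.5]), 11.1, np.float64(0.0338)) (np.int64(187), array([0.564 , 0.0935, 0.032 ]), array([564.9,  93.5]), 6.7, np.float64(0.0338))
rest (6791, array([626.3, 174.6]), array([119.6, 120.3]), 14.0) (573, array([654.3, 186.8]), array([57.7, 99. ]), 14.0)
blue (4730, array([643.2, -15. ]), array([ 86.4, 149.9]), 0.0)
blue (1447, array([677.7, -11.3]), array([139.5, 157.7]), 88.9) rest (2192, array([660. , 189.8]), array([159.7, 159.8]), 89.9) tray (456, array([507.5, 359.1]), array([108.8,  62.4]), 87.9)
```

View pics/w2.png

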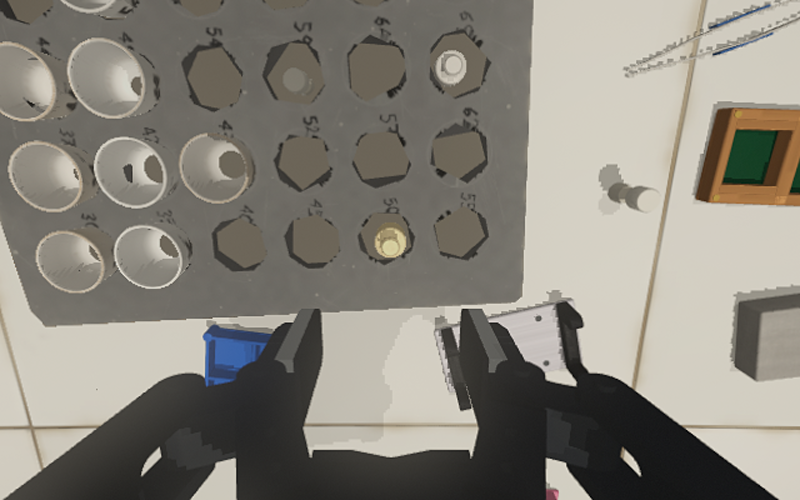

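Brass is centred at (564.5, 93.5) mm. The rest and the blue rack are partly hidden here, so I'll measure those later. Descending to grip.

```bash
python3 -m crank '[{"gripper":4.5,"offset":[-0.6,0.2,4],"angular":[0,0,0]},{"gripper":4.5,"offset":[0,0,4],"angular":[0,0,0]},{"gripper":4.5,"offset":[0,0,3.5],"angular":[0,0,0]},{"gripper":4.5,"offset":[0,0,1.6],"angular":[0,0,0]},{"gripper":4.5,"offset":[0,0,1.5],"angular":[0,0,0]},{"gripper":4.5,"offset":[0,0,0],"angular":[0,0,0]},{"gripper":1.5,"offset":[0,0,0],"angular":[0,0,0]},{"gripper":1.5,"offset":[0,0,0],"angular":[0,0,0]},{"gripper":1.5,"offset":[0,0,0],"angular":[0,0,0]},{"gripper":1.5,"offset":[0,0,0],"angular":[0,0,0]}]' 40
```

```text
t: 5.3
eef_pos: [0.5667, 0.0952, 0.0215]
eef_rot: [[-1.0, -0.0, 0.003], [-0.0, 1.0, 0.001], [-0.003, 0.001, -1.0]]
ft_force: [-0.2, -0.6, 4.4]
grip_width: 0.0199
grasp_force: 38.9
```

Gripped a little high, since the commanded pose was about 3 mm above target. I'll regrip lower, then lift.

```bash
python3 -m crank '[{"gripper":3.5,"offset":[0.1,-0.1,0],"angular":[0,0,0]},{"gripper":3.5,"offset":[0,0,0.4],"angular":[0,0,0]},{"gripper":3.5,"offset":[0,0,0],"angular":[0,0,0]},{"gripper":1.5,"offset":[0,0,0],"angular":[0,0,0]},{"gripper":1.5,"offset":[0,0,0],"angular":[0,0,0]},{"gripper":1.5,"offset":[0,0,0],"angular":[0,0,0]}]' 40; python3 -m crank '[{"gripper":1.5,"offset":[0,0,-2],"angular":[0,0,0]},{"gripper":1.5,"offset":[0,0,-5],"angular":[0,0,0]},{"gripper":1.5,"offset":[0,0,-5],"angular":[0,0,0]}]'
```

```text
t: 6.05
eef_pos: [0.5644, 0.0939, 0.0161]
eef_rot: [[-1.0, -0.0, -0.0], [-0.0, 1.0, -0.0], [0.0, -0.0, -1.0]]
ft_force: [-0.1, -0.2, -0.2]
grip_width: 0.0206
grasp_force: 39.1
t: 6.42
eef_pos: [0.5639, 0.0939, 0.137]
eef_rot: [[-1.0, -0.0, -0.002], [-0.0, 1.0, -0.0], [0.002, -0.0, -1.0]]
ft_force: [0.5, 0.8, -0.6]
grip_width: 0.0204
grasp_force: 39.3
```

```bash
python3 -m crank '[{"gripper":1.5,"offset":[0.9,4.9,0],"angular":[0,0,0]},{"gripper":1.5,"offset":[0.9,4.9,0],"angular":[0,0,0]},{"gripper":1.5,"offset":[0.9,4.9,0],"angular":[0,0,0]},{"gripper":1.5,"offset":[0.9,4.9,0],"angular":[0,0,0]},{"gripper":1.5,"offset":[0.9,4.9,0],"angular":[0,0,0]},{"gripper":1.5,"offset":[0.8,4.8,0],"angular":[0,0,0]},{"gripper":1.5,"offset":[0,0,0],"angular":[0,0,0]}]'
python3 - <<'E'
from h import *
p,st,W=look('w3');print(st['eef_pos'])
print('tray',rect(W,.45,.57,.29,.44,.009,.022))
print('held',rect(W,.48,.54,.36,.41,.10,.13))
print('large',near(W,.531,.255,.026,.05))
print('tweez',rect(W,.35,.47,.23,.40,.003,.015))
E
```

```text
t: 7.3
eef_pos: [0.5106, 0.3905, 0.1359]
eef_rot: [[-1.0, -0.005, 0.0], [-0.005, 1.0, 0.001], [-0.0, 0.001, -1.0]]
ft_force: [0.2, -0.6, -1.0]
grip_width: 0.0206
grasp_force: 39.5
[0.51060614 0.39050495 0.13587805]
tray (4816, array([509.7, 364.6]), array([104.1,  62.1]), 87.5)
held (324, array([504.3, 392.8]), array([21.4,  9.1]), 89.0)
large (np.int64(501), array([0.5304, 0.2582, 0.0384]), array([531.5, 256.1]), 8.1, np.float64(0.0406))
tweez (1162, array([405.9, 316. ]), array([ 67.8, 153.3]), 13.2)
```

View pics/w3.png

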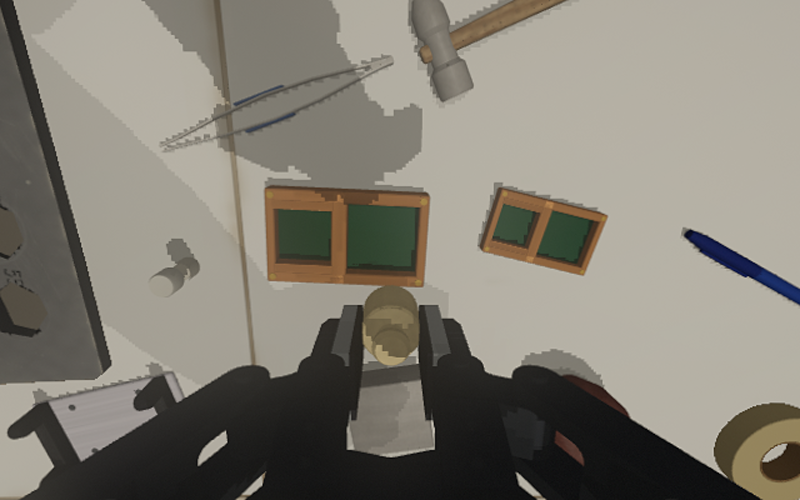

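The picture shows the brass held upright at (390,320) and the larger tray at (347,237), with its large bay to the right (+y). Lowering.

```bash
python3 -m crank '[{"gripper":1.5,"offset":[0,0,3.5],"angular":[0,0,0]},{"gripper":1.5,"offset":[0,0,3.5],"angular":[0,0,0]},{"gripper":1.5,"offset":[0,0,3],"angular":[0,0,0]},{"gripper":1.5,"offset":[0,0,1],"angular":[0,0,0]},{"gripper":1.5,"offset":[0,0,0.5],"angular":[0,0,0]},{"gripper":1.5,"offset":[0,0,0],"angular":[0,0,0]}]' 
python3 -m crank '[{"gripper":3.5,"offset":[0,0,0.05],"angular":[0,0,0]},{"gripper":3.8,"offset":[0,0,0],"angular":[0,0,0]},{"gripper":3.8,"offset":[0,0,-1],"angular":[0,0,0]},{"gripper":4.5,"offset":[0,0,-4],"angular":[0,0,0]},{"gripper":4.5,"offset":[0,0,-5],"angular":[0,0,0]}]'
```

```text
t: 8.1
eef_pos: [0.5121, 0.387, 0.0222]
eef_rot: [[-1.0, 0.0, 0.001], [0.0, 1.0, 0.001], [-0.001, 0.001, -1.0]]
ft_force: [-0.0, 0.1, -0.8]
grip_width: 0.0203
grasp_force: 39.5
t: 8.72
eef_pos: [0.5107, 0.3865, 0.1216]
eef_rot: [[-1.0, -0.0, -0.002], [-0.0, 1.0, -0.001], [0.002, -0.001, -1.0]]
ft_force: [0.7, 0.7, 0.9]
grip_width: 0.0451
grasp_force: 0.0
```

```bash
python3 -m crank '[{"gripper":4.5,"offset":[1.2,-5.1,0],"angular":[0,0,0]},{"gripper":4.5,"offset":[1.2,-5.1,0],"angular":[0,0,0]},{"gripper":4.5,"offset":[1.2,-5.1,0],"angular":[0,0,0]},{"gripper":4.5,"offset":[1.2,-5.1,0],"angular":[0,0,0]},{"gripper":4.5,"offset":[1.2,-5.1,0],"angular":[0,0,0]},{"gripper":4.5,"offset":[0,0,0],"angular":[0,0,0]},{"gripper":4.5,"offset":[0,0,0],"angular":[0,0,0]}]'
python3 - <<'E'
from h import *
p,st,W=look('w4');print(st['eef_pos'])
print('steel',near(W,.453,.132,.017,.05),near(W,.453,.132,.023,.05))
print('small',near(W,.458,.038,.022,.05))
E
```

```text
t: 9.6
eef_pos: [0.4525, 0.1323, 0.1218]
eef_rot: [[-1.0, 0.0, 0.002], [0.0, 1.0, 0.001], [-0.002, 0.001, -1.0]]
ft_force: [-0.6, 0.6, 0.2]
grip_width: 0.0449
grasp_force: 0.0
[0.45246404 0.13232419 0.12176873]
steel (np.int64(340), array([0.45  , 0.1322, 0.0248]), array([451.1, 132. ]), 9.9, np.float64(0.0276)) (np.int64(204), array([0.4511, 0.1322, 0.0258]), array([451.4, 132. ]), 6.1, np.float64(0.0276))
small (np.int64(408), array([0.4589, 0.0381, 0.0345]), array([460.4,  36.6]), 7.0, np.float64(0.037))
```

```bash
python3 -m crank '[{"gripper":4.2,"offset":[0,0,4],"angular":[0,0,0]},{"gripper":4.2,"offset":[0,0,4],"angular":[0,0,0]},{"gripper":4.2,"offset":[0,0,1.6],"angular":[0,0,0]},{"gripper":4,"offset":[0,0,1],"angular":[0,0,0]},{"gripper":4,"offset":[0,0,0],"angular":[0,0,0]},{"gripper":1.3,"offset":[0,0,0],"angular":[0,0,0]},{"gripper":1.3,"offset":[0,0,0],"angular":[0,0,0]},{"gripper":1.3,"offset":[0,0,0],"angular":[0,0,0]},{"gripper":1.3,"offset":[0,0,0],"angular":[0,0,0]}]' 40
```

```text
t: 10.78
eef_pos: [0.4525, 0.1323, 0.0157]
eef_rot: [[-1.0, -0.0, 0.002], [-0.0, 1.0, 0.001], [-0.002, 0.001, -1.0]]
ft_force: [-0.7, 2.0, 5.5]
grip_width: 0.0177
grasp_force: 39.3
```

```bash
python3 -m crank '[{"gripper":1.3,"offset":[0,0,-2],"angular":[0,0,0]},{"gripper":1.3,"offset":[0,0,-5],"angular":[0,0,0]},{"gripper":1.3,"offset":[-1.1,4.1,-2],"angular":[0,0,0]},{"gripper":1.3,"offset":[-1.1,4.1,0],"angular":[0,0,0]},{"gripper":1.3,"offset":[-1.1,4.1,0],"angular":[0,0,0]},{"gripper":1.3,"offset":[-1.2,4.1,0],"angular":[0,0,0]},{"gripper":1.3,"offset":[-1.2,4.0,0],"angular":[0,0,0]},{"gripper":1.3,"offset":[0,0,0],"angular":[0,0,0]},{"gripper":1.3,"offset":[0,0,0],"angular":[0,0,0]}]'
python3 - <<'E'
from h import *
p,st,W=look('w5');print(st['eef_pos'])
print('tray',rect(W,.45,.57,.29,.44,.009,.018))
q=W[(abs(W[...,0]-.508)<.025)&(abs(W[...,1]-.336)<.016)&(W[...,2]>.07)];print(len(q),q.min(0),q.max(0))
E
```

```text
t: 11.9
eef_pos: [0.5076, 0.3351, 0.1042]
eef_rot: [[-1.0, -0.0, -0.002], [-0.0, 1.0, -0.002], [0.002, -0.002, -1.0]]
ft_force: [0.3, 0.4, -1.3]
grip_width: 0.018
grasp_force: 39.3
[0.50764592 0.33505632 0.10417777]
tray (5575, array([509.7, 364.5]), array([103.9,  62. ]), 87.5)
14878 [0.48783944 0.32000444 0.08762343] [0.51980763 0.35199769 0.1973455 ]
```

View pics/w5.png

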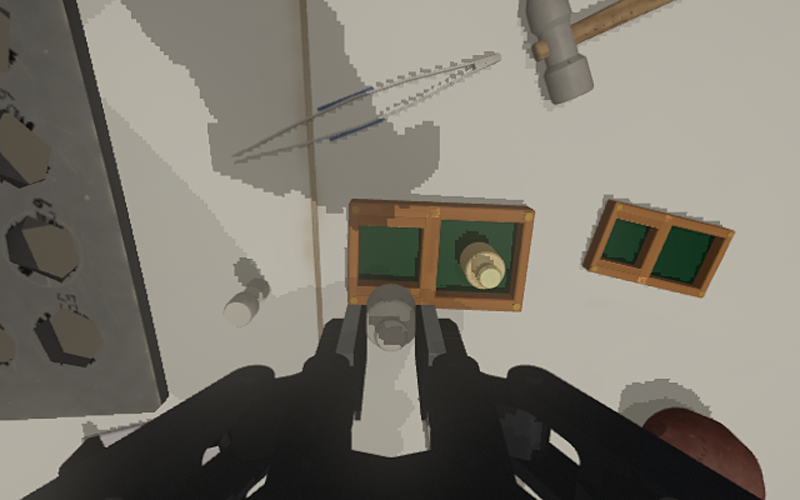

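Brass stands in the large bay at (480,265), and the steel is held upright above the small bay.

```bash
python3 -m crank '[{"gripper":1.3,"offset":[0,0,4],"angular":[0,0,0]},{"gripper":1.3,"offset":[0,0,3],"angular":[0,0,0]},{"gripper":1.3,"offset":[0,0,1],"angular":[0,0,0]},{"gripper":1.3,"offset":[0,0,0.45],"angular":[0,0,0]},{"gripper":1.3,"offset":[0,0,0],"angular":[0,0,0]}]' 
python3 -m crank '[{"gripper":3,"offset":[0,0,0],"angular":[0,0,0]},{"gripper":3.2,"offset":[0,0,0],"angular":[0,0,0]},{"gripper":3.2,"offset":[0,0,-1],"angular":[0,0,0]},{"gripper":4,"offset":[0,0,-4],"angular":[0,0,0]},{"gripper":4,"offset":[0,0,-5],"angular":[0,0,0]}]'
```

```text
t: 12.58
eef_pos: [0.5091, 0.336, 0.0212]
eef_rot: [[-1.0, 0.0, 0.001], [0.0, 1.0, 0.001], [-0.001, 0.001, -1.0]]
ft_force: [-0.3, 0.4, 0.7]
grip_width: 0.0178
grasp_force: 39.3
t: 13.2
eef_pos: [0.5077, 0.3355, 0.1211]
eef_rot: [[-1.0, -0.0, -0.002], [-0.0, 1.0, -0.001], [0.002, -0.001, -1.0]]
ft_force: [1.6, -0.1, -0.4]
grip_width: 0.0398
grasp_force: 0.0
```

```bash
python3 -m crank '[{"gripper":4,"offset":[-1.1,-4,0],"angular":[0,0,0]},{"gripper":4,"offset":[-1.2,-4,0],"angular":[0,0,0]},{"gripper":4,"offset":[0,0,0],"angular":[0,0,0]},{"gripper":4,"offset":[0,0,0],"angular":[0,0,0]}]'
python3 - <<'E'
from h import *
p,st,W=look('w6');print(st['eef_pos'])
print('large',near(W,.531,.256,.026,.05),near(W,.531,.256,.036,.05))
print('rest',rect(W,.58,.74,.11,.27,.024,.04))
E
```

```text
t: 13.7
eef_pos: [0.5317, 0.2563, 0.1209]
eef_rot: [[-1.0, 0.0, 0.001], [0.0, 1.0, 0.001], [-0.001, 0.001, -1.0]]
ft_force: [-0.2, -0.2, -0.2]
grip_width: 0.0402
grasp_force: 0.0
[0.5316912  0.2562896  0.12093194]
large (np.int64(451), array([0.5308, 0.2556, 0.0387]), array([532.3, 255.9]), 7.8, np.float64(0.0411)) (np.int64(375), array([0.532 , 0.2556, 0.0389]), array([532.3, 256. ]), 7.8, np.float64(0.0411))
rest (429, array([654.2, 187.4]), array([57.8, 98.9]), 13.9)
```

```bash
python3 -m crank '[{"gripper":3.5,"offset":[0,0,4],"angular":[0,0,0]},{"gripper":3.5,"offset":[0,0,3.5],"angular":[0,0,0]},{"gripper":3.5,"offset":[0,0,1.6],"angular":[0,0,0]},{"gripper":3.5,"offset":[0,0,0.9],"angular":[0,0,0]},{"gripper":3.5,"offset":[0,0,0],"angular":[0,0,0]},{"gripper":0.9,"offset":[0,0,0],"angular":[0,0,0]},{"gripper":0.9,"offset":[0,0,0],"angular":[0,0,0]},{"gripper":0.9,"offset":[0,0,0],"angular":[0,0,0]},{"gripper":0.9,"offset":[0,0,0],"angular":[0,0,0]}]' 25
python3 -m crank '[{"gripper":0.9,"offset":[0,0,-2],"angular":[0,0,0]},{"gripper":0.9,"offset":[0,0,-5],"angular":[0,0,0]},{"gripper":0.9,"offset":[0,0,-5],"angular":[0,0,0]}]'
```

```text
t: 14.88
eef_pos: [0.5324, 0.2564, 0.0213]
eef_rot: [[-1.0, -0.0, 0.002], [-0.0, 1.0, 0.001], [-0.002, 0.001, -1.0]]
ft_force: [-1.1, -0.0, 5.1]
grip_width: 0.0149
grasp_force: 24.6
t: 15.25
eef_pos: [0.5306, 0.2554, 0.1408]
eef_rot: [[-1.0, -0.0, -0.002], [-0.0, 1.0, -0.001], [0.002, -0.001, -1.0]]
ft_force: [1.2, 0.0, -0.1]
grip_width: 0.0145
grasp_force: 24.5
```

```bash
python3 -m crank '[{"gripper":0.9,"offset":[-2.2,-4.3,-0.4],"angular":[0,0,0]},{"gripper":0.9,"offset":[-2.2,-4.3,-0.4],"angular":[0,0,0]},{"gripper":0.9,"offset":[-2.2,-4.3,-0.4],"angular":[0,0,0]},{"gripper":0.9,"offset":[-2.2,-4.3,-0.4],"angular":[0,0,0]},{"gripper":0.9,"offset":[-2.2,-4.3,-0.4],"angular":[0,0,0]},{"gripper":0.9,"offset":[-2.2,-4.3,-0.4],"angular":[0,0,0]},{"gripper":0.9,"offset":[0,0,0],"angular":[0,0,0]},{"gripper":0.9,"offset":[0,0,0],"angular":[0,0,0]}]'
python3 - <<'E'
from h import *
p,st,W=look('w7');print(st['eef_pos'])
c=p['color'].astype(int);m=(c[...,2]>c[...,0]+50)&(W[...,2]<.03)&(W[...,2]>.011);q=(W[m][:,:2]*1000).astype('float32');print(len(q),cv2.minAreaRect(q))
q=W[(W[...,2]>.1)&(W[...,2]<st['eef_pos'][2]-.003)];print(len(q),q.min(0),q.max(0))
E
```

```text
t: 16.25
eef_pos: [0.6628, -0.002, 0.1636]
eef_rot: [[-1.0, 0.0, -0.002], [0.0, 1.0, 0.0], [0.002, 0.0, -1.0]]
ft_force: [0.4, -0.1, 0.7]
grip_width: 0.0147
grasp_force: 24.5
[ 0.66278419 -0.00200678  0.16364514]
1324 ((679.3538818359375, -15.620407104492188), (76.45336151123047, 76.47666931152344), 81.50104522705078)
501 [ 0.65559916 -0.00814358  0.143338  ] [0.66385919 0.00584961 0.15878839]
```

View pics/w7.png

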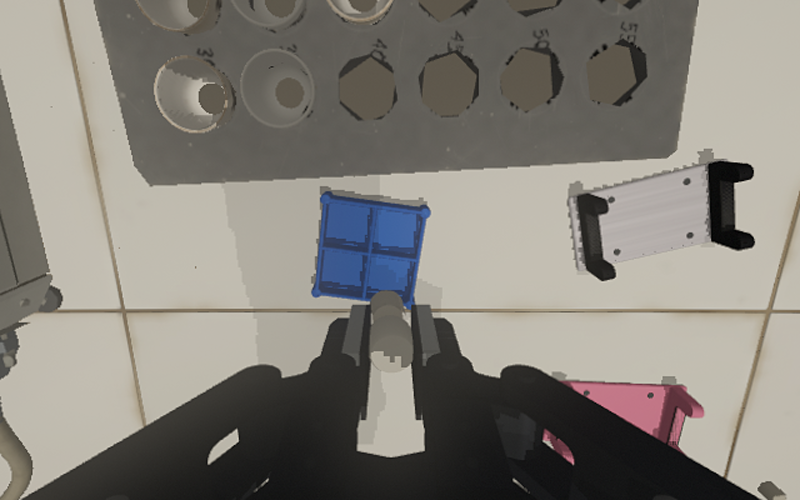

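The blue rack is at (372,248), with four empty cells and a yaw of about 8.5°; the vial is held upright. I put the large vial in the lower-right cell, centred at (664.7, 4.3) mm.

```bash
python3 -m crank '[{"gripper":0.9,"offset":[-0.15,0.6,4],"angular":[0,0,0]},{"gripper":0.9,"offset":[0,0,4],"angular":[0,0,0]},{"gripper":0.9,"offset":[0,0,3.5],"angular":[0,0,0]},{"gripper":0.9,"offset":[0,0,1.5],"angular":[0,0,0]},{"gripper":0.9,"offset":[0,0,0.8],"angular":[0,0,0]},{"gripper":0.9,"offset":[0,0,0],"angular":[0,0,0]}]'
```

```text
t: 17.05
eef_pos: [0.6654, 0.0043, 0.0269]
eef_rot: [[-1.0, -0.001, 0.001], [-0.001, 1.0, 0.0], [-0.001, 0.0, -1.0]]
ft_force: [-0.0, -0.2, 1.4]
grip_width: 0.0145
grasp_force: 24.5
```

```bash
python3 -m crank '[{"gripper":0.9,"offset":[0,0,0.2],"angular":[0,0,0]},{"gripper":0.9,"offset":[0,0,0],"angular":[0,0,0]},{"gripper":2,"offset":[0,0,0],"angular":[0,0,0]},{"gripper":2.6,"offset":[0,0,0],"angular":[0,0,0]},{"gripper":2.6,"offset":[0,0,-1.5],"angular":[0,0,0]},{"gripper":3,"offset":[0,0,-4],"angular":[0,0,0]},{"gripper":3,"offset":[0,0,-5],"angular":[0,0,0]}]'
```

```text
t: 17.92
eef_pos: [0.6642, 0.0039, 0.1303]
eef_rot: [[-1.0, -0.0, -0.002], [-0.0, 1.0, -0.0], [0.002, -0.0, -1.0]]
ft_force: [0.8, -0.2, -0.0]
grip_width: 0.0297
grasp_force: 0.0
```

```bash
python3 -m crank '[{"gripper":4,"offset":[4.1,0.65,0],"angular":[0,0,0]},{"gripper":4,"offset":[4.1,0.65,0],"angular":[0,0,0]},{"gripper":4,"offset":[4.1,0.65,0],"angular":[0,0,0]},{"gripper":4,"offset":[4.1,0.65,0],"angular":[0,0,0]},{"gripper":4,"offset":[4.1,0.65,0],"angular":[0,0,0]},{"gripper":4,"offset":[0,0,0],"angular":[0,0,0]},{"gripper":4,"offset":[0,0,0],"angular":[0,0,0]}]'
python3 - <<'E'
from h import *
p,st,W=look('w8');print(st['eef_pos'])
print('small',near(W,.460,.037,.020,.05),near(W,.460,.037,.033,.05))
E
```

```text
t: 18.8
eef_pos: [0.4615, 0.0365, 0.1305]
eef_rot: [[-1.0, -0.0, 0.003], [-0.0, 1.0, 0.0], [-0.003, 0.0, -1.0]]
ft_force: [1.3, -0.3, 0.1]
grip_width: 0.0406
grasp_force: 0.0
[0.46146695 0.03649762 0.13051504]
small (np.int64(326), array([0.459 , 0.0367, 0.0348]), array([460.6,  36.4]), 7.1, np.float64(0.0371)) (np.int64(267), array([0.4604, 0.0363, 0.0349]), array([460.7,  36.7]), 7.0, np.float64(0.0371))
```

View pics/w8.png

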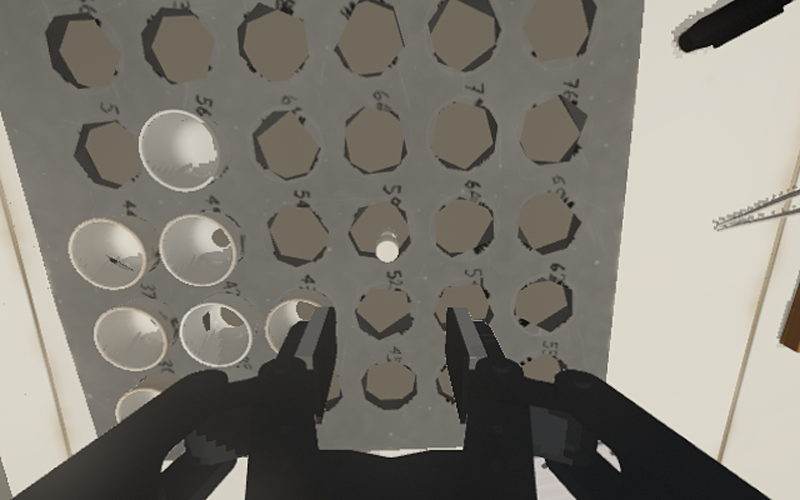

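The small vial's stopper is at (387,250), with its neighbouring holes empty. Gripping.

```bash
python3 -m crank '[{"gripper":3.2,"offset":[0,0,4],"angular":[0,0,0]},{"gripper":3.2,"offset":[0,0,4],"angular":[0,0,0]},{"gripper":3.2,"offset":[0,0,2],"angular":[0,0,0]},{"gripper":3.2,"offset":[0,0,1.15],"angular":[0,0,0]},{"gripper":3.2,"offset":[0,0,0],"angular":[0,0,0]},{"gripper":0.7,"offset":[0,0,0],"angular":[0,0,0]},{"gripper":0.7,"offset":[0,0,0],"angular":[0,0,0]},{"gripper":0.7,"offset":[0,0,0],"angular":[0,0,0]},{"gripper":0.7,"offset":[0,0,0],"angular":[0,0,0]}]' 25
python3 -m crank '[{"gripper":0.7,"offset":[0,0,-2],"angular":[0,0,0]},{"gripper":0.7,"offset":[0,0,-5],"angular":[0,0,0]},{"gripper":0.7,"offset":[0,0,-5],"angular":[0,0,0]}]'
```

```text
t: 19.98
eef_pos: [0.4608, 0.0365, 0.0184]
eef_rot: [[-1.0, -0.0, 0.002], [-0.0, 1.0, 0.0], [-0.002, 0.0, -1.0]]
ft_force: [0.2, -0.6, 3.1]
grip_width: 0.0128
grasp_force: 24.6
t: 20.35
eef_pos: [0.4592, 0.0364, 0.1388]
eef_rot: [[-1.0, -0.0, -0.001], [-0.0, 1.0, -0.0], [0.001, -0.0, -1.0]]
ft_force: [0.7, -0.1, -0.4]
grip_width: 0.0127
grasp_force: 24.4
```

```bash
python3 -m crank '[{"gripper":0.7,"offset":[-4.7,-1.45,0],"angular":[0,0,0]},{"gripper":0.7,"offset":[-4.7,-1.45,0],"angular":[0,0,0]},{"gripper":0.7,"offset":[-4.7,-1.45,0],"angular":[0,0,0]},{"gripper":0.7,"offset":[-4.7,-1.45,0],"angular":[0,0,0]},{"gripper":0.7,"offset":[-4.6,-1.4,0],"angular":[0,0,0]},{"gripper":0.7,"offset":[0,0,0],"angular":[0,0,0]},{"gripper":0.7,"offset":[0,0,0],"angular":[0,0,0]}]'
python3 - <<'E'
from h import *
p,st,W=look('w9');print(st['eef_pos'])
q=W[(W[...,2]>.1)&(W[...,2]<st['eef_pos'][2]-.003)];print(len(q),q.min(0),q.max(0))
print(near(W,.665,.004,.027,.06))
E
```

```text
t: 21.22
eef_pos: [0.693, -0.0354, 0.137]
eef_rot: [[-1.0, -0.0, -0.002], [-0.0, 1.0, 0.0], [0.002, 0.0, -1.0]]
ft_force: [0.4, 0.3, 0.2]
grip_width: 0.0126
grasp_force: 24.4
[ 0.69297772 -0.03544239  0.13701652]
401 [ 0.68574018 -0.04052467  0.11762873] [ 0.69442854 -0.02804147  0.12862792]
(np.int64(429), array([0.6648, 0.0024, 0.0418]), array([665.7,   3. ]), 7.7, np.float64(0.0437))
```

View pics/w9.png

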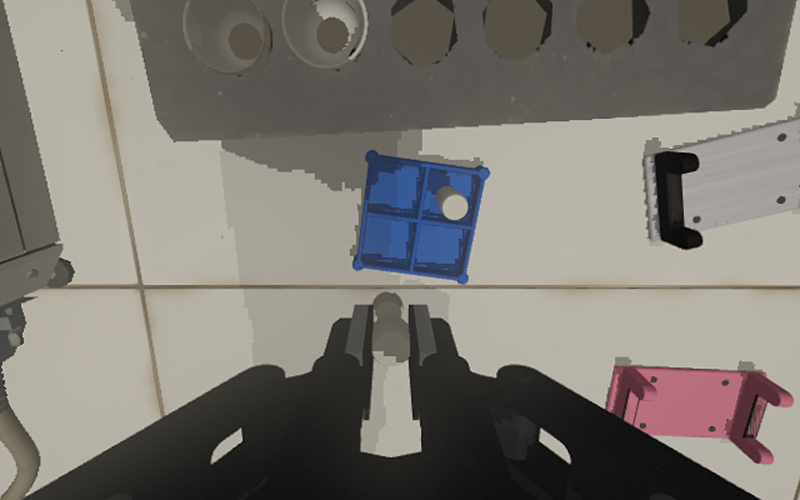

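The large vial stands in its own cell at (453,203), and the small one is above the lower-left cell. Lowering.

```bash
python3 -m crank '[{"gripper":0.7,"offset":[0,0,4],"angular":[0,0,0]},{"gripper":0.7,"offset":[0,0,4],"angular":[0,0,0]},{"gripper":0.7,"offset":[0,0,2],"angular":[0,0,0]},{"gripper":0.7,"offset":[0,0,1.1],"angular":[0,0,0]},{"gripper":0.7,"offset":[0,0,0.4],"angular":[0,0,0]},{"gripper":0.7,"offset":[0,0,0],"angular":[0,0,0]},{"gripper":0.7,"offset":[0,0,0],"angular":[0,0,0]}]'
```

```text
t: 22.15
eef_pos: [0.6949, -0.0355, 0.0241]
eef_rot: [[-1.0, -0.0, 0.002], [-0.0, 1.0, -0.0], [-0.002, -0.0, -1.0]]
ft_force: [0.0, 0.2, -0.7]
grip_width: 0.0131
grasp_force: 24.4
```

```bash
python3 -m crank '[{"gripper":0.7,"offset":[0,0,0.2],"angular":[0,0,0]},{"gripper":0.7,"offset":[0,0,0],"angular":[0,0,0]},{"gripper":2,"offset":[0,0,0],"angular":[0,0,0]},{"gripper":2.6,"offset":[0,0,0],"angular":[0,0,0]},{"gripper":2.6,"offset":[0,0,-1.5],"angular":[0,0,0]},{"gripper":3,"offset":[0,0,-4],"angular":[0,0,0]},{"gripper":3,"offset":[0,0,-5],"angular":[0,0,0]}]'
python3 - <<'E'
from h import *
p,st=pickle.load(open('w6.pkl','rb'));
import glob
for n in ['w2','w3','w5','w6','w7']:
    p,st=pickle.load(open(n+'.pkl','rb'));W=cloud(p,st)
    try: print(n,'rest',rect(W,.60,.71,.11,.27,.023,.04))
    except Exception: pass
    try: print(n,'tw',rect(W,.36,.47,.24,.40,.0035,.012))
    except Exception: pass
E
```

```text
t: 23.02
eef_pos: [0.6932, -0.0355, 0.1266]
eef_rot: [[-1.0, -0.0, -0.002], [-0.0, 1.0, 0.0], [0.002, 0.0, -1.0]]
ft_force: [1.2, -0.2, -0.2]
grip_width: 0.03
grasp_force: 0.0
w2 rest (493, array([654.3, 186.8]), array([57.1, 99.1]), 14.2)
w2 tw (701, array([437.1, 298.2]), array([ 18.7, 104.3]), 19.4)
w3 rest (534, array([650.2, 186. ]), array([ 51. , 100.6]), 14.4)
w3 tw (1109, array([428.1, 321.7]), array([ 19.1, 153.5]), 19.5)
w5 rest (180, array([634.6, 191.4]), array([114. ,  44.6]), 76.9)
w5 tw (1275, array([428.3, 321.4]), array([ 18.6, 153.2]), 19.8)
w6 rest (470, array([654.4, 187.4]), array([57.9, 98.9]), 14.0)
w6 tw (1229, array([428.2, 321.8]), array([ 18. , 153.8]), 19.4)
w7 rest (860, array([655.5, 187.1]), array([57.8, 99.5]), 13.9)
w7 tw (0, array([0., 0.]), array([0., 0.]), 0.0)
```

Rest is centred at (654.8, 187.2) mm with its long axis at 104°. Tweezers are centred at (428.2, 321.6) mm with their long axis at 109.5°. Moving over them and turning.

```bash
python3 -m crank '[{"gripper":4,"offset":[3.3,4.4,0],"angular":[0,0,0]},{"gripper":4,"offset":[3.3,4.4,0],"angular":[0,0,0]},{"gripper":4,"offset":[3.3,4.5,0],"angular":[0,0,0]},{"gripper":4,"offset":[3.3,4.5,0],"angular":[0,0,0]},{"gripper":4,"offset":[3.3,4.5,0],"angular":[0,0,0]},{"gripper":4,"offset":[3.3,4.5,0],"angular":[0,0,0]},{"gripper":4,"offset":[3.4,4.5,0],"angular":[0,0,0]},{"gripper":4,"offset":[3.4,4.4,0],"angular":[0,0,0]},{"gripper":4,"offset":[0,0,0],"angular":[0,0,0.176]},{"gripper":4,"offset":[0,0,0],"angular":[0,0,0.176]},{"gripper":4,"offset":[0,0,0],"angular":[0,0,0.176]},{"gripper":4,"offset":[0,0,0],"angular":[0,0,0.176]},{"gripper":4,"offset":[0,0,0],"angular":[0,0,0.176]},{"gripper":4,"offset":[0,0,0],"angular":[0,0,0.176]},{"gripper":4,"offset":[0,0,0],"angular":[0,0,0.174]},{"gripper":4,"offset":[0,0,0],"angular":[0,0,0]},{"gripper":4,"offset":[0,0,0],"angular":[0,0,0]}]'
python3 - <<'E'
from h import *
p,st,W=look('w10');print(st['eef_pos'],np.round(st['eef_rot'],3),np.round(st['qpos'],2))
print(rect(W,.36,.47,.24,.40,.0035,.012))
m=(W[...,0]>.36)&(W[...,0]<.475)&(W[...,1]>.23)&(W[...,1]<.41)&(W[...,2]>.0035)&(W[...,2]<.012)
q=W[m]-[.4282,.3216,0];print('mid heights',np.percentile(q[:,2],[5,50,95]))
a=np.array([-.334,.943]);b=np.array([.943,.334]);u=q[:,:2]@a;v=q[:,:2]@b
for c in np.arange(-.08,.081,.01):
    k=abs(u-c)<.004
    if k.sum(): print(round(c,3),k.sum(),v[k].min().round(4),v[k].max().round(4),q[k][:,2].max().round(4))
E
```

```text
t: 25.15
eef_pos: [0.4281, 0.3216, 0.1264]
eef_rot: [[-0.337, 0.942, 0.001], [0.942, 0.337, 0.0], [0.0, 0.001, -1.0]]
ft_force: [-0.2, 0.2, 0.2]
grip_width: 0.04
grasp_force: 0.0
[0.42814912 0.3215678  0.12638313] [[-0.337  0.942  0.001]
 [ 0.942  0.337  0.   ]
 [ 0.     0.001 -1.   ]] [ 0.64  0.34 -0.3   0.92 -0.    1.87]
(754, array([428.6, 321.2]), array([ 17.5, 153.5]), 18.9)
mid heights [0.00460154 0.00733769 0.00905778]
-0.08 3 -0.0014 0.0021 0.0044
-0.07 28 -0.0023 0.0029 0.0069
-0.06 25 -0.0031 0.0038 0.0063
-0.05 28 -0.0047 0.0046 0.0081
-0.04 28 -0.0055 0.0061 0.0079
-0.03 24 -0.0063 0.0061 0.0082
-0.02 55 -0.0087 0.0085 0.0084
-0.01 63 -0.0086 0.0085 0.0085
-0.0 54 -0.0085 0.0084 0.0088
0.01 44 -0.0084 0.0091 0.0089
0.02 36 -0.0068 0.0066 0.0094
0.03 33 -0.0067 0.0066 0.0091
0.04 32 -0.0051 0.0049 0.0093
0.05 36 -0.0042 0.0041 0.0094
0.06 41 -0.0034 0.0026 0.0094
0.07 58 -0.0019 0.0018 0.0091
0.08 5 -0.0019 0.0011 0.008
```

View pics/w10.png

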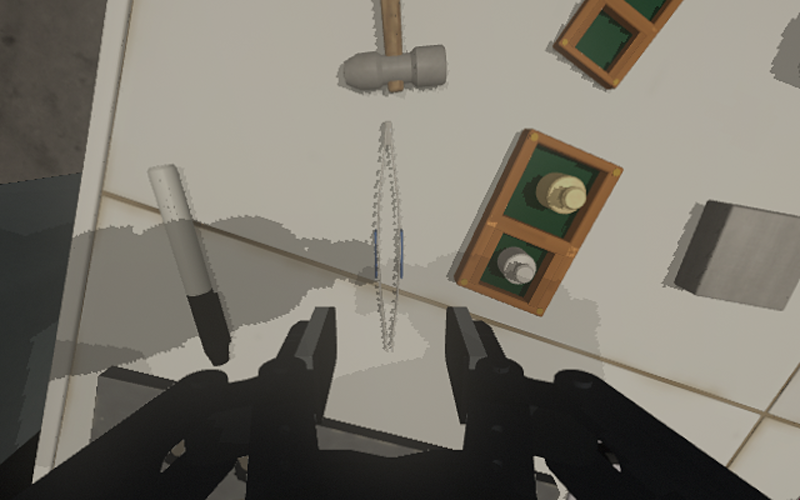

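The tweezers are centred under the gripper and aligned with it, with bands at (377,253) and (402,253). Both weights stand in their bays, at (562,192) and (518,266). Gripping.

```bash
python3 -m crank '[{"gripper":3.2,"offset":[0,0,4],"angular":[0,0,0]},{"gripper":3.2,"offset":[0,0,4],"angular":[0,0,0]},{"gripper":3.2,"offset":[0,0,2.5],"angular":[0,0,0]},{"gripper":3.2,"offset":[0,0,1],"angular":[0,0,0]},{"gripper":3.2,"offset":[0,0,0.8],"angular":[0,0,0]},{"gripper":3.2,"offset":[0,0,0],"angular":[0,0,0]},{"gripper":1,"offset":[0,0,0],"angular":[0,0,0]},{"gripper":1,"offset":[0,0,0],"angular":[0,0,0]},{"gripper":1,"offset":[0,0,0],"angular":[0,0,0]},{"gripper":1,"offset":[0,0,0],"angular":[0,0,0]}]' 35
python3 -m crank '[{"gripper":1,"offset":[0,0,-2],"angular":[0,0,0]},{"gripper":1,"offset":[0,0,-4],"angular":[0,0,0]},{"gripper":1,"offset":[0,0,-4],"angular":[0,0,0]},{"gripper":1,"offset":[0,0,0],"angular":[0,0,0]}]'
```

```text
t: 26.45
eef_pos: [0.4286, 0.322, 0.0037]
eef_rot: [[-0.334, 0.942, 0.001], [0.942, 0.334, 0.001], [0.001, 0.002, -1.0]]
ft_force: [0.1, -0.2, 6.3]
grip_width: 0.0141
grasp_force: 34.6
t: 26.95
eef_pos: [0.4302, 0.3231, 0.106]
eef_rot: [[-0.334, 0.942, 0.006], [0.942, 0.334, 0.004], [0.002, 0.007, -1.0]]
ft_force: [-0.1, -0.2, -0.5]
grip_width: 0.014
grasp_force: 34.3
```

```bash
python3 -m crank '[{"gripper":1,"offset":[0,0,0],"angular":[0,0,0.096]},{"gripper":1,"offset":[-3.7,3.7,0],"angular":[0,0,0]},{"gripper":1,"offset":[-3.7,3.7,0],"angular":[0,0,0]},{"gripper":1,"offset":[-3.7,3.7,0],"angular":[0,0,0]},{"gripper":1,"offset":[-3.7,3.8,0],"angular":[0,0,0]},{"gripper":1,"offset":[-3.7,3.8,0],"angular":[0,0,0]},{"gripper":1,"offset":[0,0,0],"angular":[0,0,0]},{"gripper":1,"offset":[0,0,0],"angular":[0,0,0]}]'
python3 - <<'E'
from h import *
p,st,W=look('w11');e=st['eef_pos'];print(e,np.round(st['eef_rot'],3))
print('rest',rect(W,.58,.73,.11,.27,.023,.036))
m=(W[...,2]>e[2]-.015)&(W[...,2]<e[2]+.012)&(np.hypot(W[...,0]-e[0],W[...,1]-e[1])<.09)
q=W[m]-e;R=st['eef_rot'];u=q@R[:,0];v=q@R[:,1]
for c in np.arange(-.08,.081,.02):
    k=abs(u-c)<.006
    if k.sum(): print(round(c,3),k.sum(),v[k].min().round(4),v[k].max().round(4),np.percentile(q[k][:,2],[5,50,95]).round(4))
E
```

```text
t: 27.95
eef_pos: [0.6529, 0.187, 0.1011]
eef_rot: [[-0.242, 0.97, -0.003], [0.97, 0.242, -0.0], [0.0, -0.003, -1.0]]
ft_force: [-0.2, -0.2, -1.1]
grip_width: 0.0141
grasp_force: 34.4
[0.65286767 0.1869707  0.10110573] [[-0.242  0.97  -0.003]
 [ 0.97   0.242 -0.   ]
 [ 0.    -0.003 -1.   ]]
rest (534, array([644.5, 231. ]), array([57.9,  9.1]), 13.9)
-0.06 4 -0.0007 -0.0007 [-0.002  -0.0014 -0.0003]
-0.04 144 -0.004 0.0077 [-0.0027  0.0021  0.0032]
-0.02 188 -0.0067 0.0091 [-0.0027  0.0029  0.0039]
0.0 106 -0.0059 0.0082 [-0.0012  0.0034  0.0114]
0.02 159 -0.0061 0.008 [0.002  0.0037 0.0046]
0.04 162 -0.0054 0.0061 [0.0024 0.0036 0.0047]
0.06 230 -0.003 0.0035 [0.0026 0.0037 0.0048]
0.08 68 -0.002 0.0015 [0.0026 0.0037 0.0047]
```

View pics/w11.png

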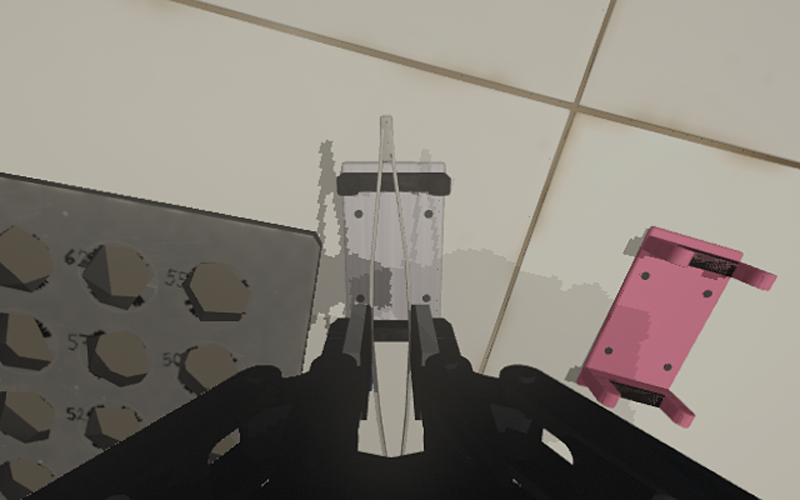

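The tweezers are held level along the black-cheeked rest, whose far cheek is at (393,183), and centred on it. Lowering.

```bash
python3 -m crank '[{"gripper":1,"offset":[0,0.1,4],"angular":[0,0,0]},{"gripper":1,"offset":[0,0,2.5],"angular":[0,0,0]},{"gripper":1,"offset":[0,0,1],"angular":[0,0,0]},{"gripper":1,"offset":[0,0,0.4],"angular":[0,0,0]},{"gripper":1,"offset":[0,0,0],"angular":[0,0,0]},{"gripper":1,"offset":[0,0,0],"angular":[0,0,0]}]'
```

```text
t: 28.75
eef_pos: [0.6561, 0.1879, 0.0251]
eef_rot: [[-0.243, 0.97, 0.002], [0.97, 0.243, 0.001], [0.0, 0.002, -1.0]]
ft_force: [0.0, -0.2, -0.7]
grip_width: 0.0139
grasp_force: 34.4
```

```bash
python3 -m crank '[{"gripper":1,"offset":[0,-0.05,0.3],"angular":[0,0,0]},{"gripper":1,"offset":[0,0,0.1],"angular":[0,0,0]},{"gripper":1,"offset":[0,0,0],"angular":[0,0,0]},{"gripper":1,"offset":[0,0,0],"angular":[0,0,0]}]'
```

```text
t: 29.25
eef_pos: [0.6548, 0.1873, 0.0198]
eef_rot: [[-0.242, 0.97, -0.0], [0.97, 0.242, -0.0], [-0.0, -0.0, -1.0]]
ft_force: [0.5, -0.1, -0.0]
grip_width: 0.0139
grasp_force: 34.4
```

```bash
python3 -m crank '[{"gripper":2,"offset":[0,0,0],"angular":[0,0,0]},{"gripper":2.8,"offset":[0,0,0],"angular":[0,0,0]},{"gripper":3,"offset":[0,0,0],"angular":[0,0,0]},{"gripper":3,"offset":[0,0,-1.5],"angular":[0,0,0]},{"gripper":3,"offset":[0,0,-4],"angular":[0,0,0]},{"gripper":3,"offset":[0,0,-5],"angular":[0,0,0]},{"gripper":3,"offset":[4,0,-5],"angular":[0,0,0]},{"gripper":3,"offset":[5,0,-5],"angular":[0,0,0]},{"gripper":3,"offset":[0,0,0],"angular":[0,0,0]},{"gripper":3,"offset":[0,0,0],"angular":[0,0,0]}]'
python3 - <<'E'
from h import *
p,st,W=look('w12',1.25);print(st['eef_pos'])
m=(W[...,2]>.014)&(W[...,2]<.045)&(W[...,0]>.60)&(W[...,0]<.71)&(W[...,1]>.09)&(W[...,1]<.28)
q=W[m]-[.6548,.1872,0];a=np.array([-.242,.97]);b=np.array([.97,.242]);u=q[:,:2]@a;v=q[:,:2]@b
for c in np.arange(-.075,.076,.015):
    k=(abs(u-c)<.006)&(abs(v)<.012)
    if k.sum(): print(round(c,3),k.sum(),v[k].min().round(4),v[k].max().round(4),np.percentile(q[k][:,2],[5,50,95]).round(4))
print(near(W,.665,.004,.027,.06),near(W,.694,-.0355,.024,.06),near(W,.511,.387,.02,.06),near(W,.5085,.336,.02,.06))
im=np.vstack([p['color'],env.capture('side')['color'][100:350]]);save('fin',im,.9)
E
```

```text
t: 30.5
eef_pos: [0.6344, 0.268, 0.2181]
eef_rot: [[-0.243, 0.97, 0.001], [0.97, 0.243, -0.0], [-0.001, 0.0, -1.0]]
ft_force: [0.1, -0.6, -0.9]
grip_width: 0.03
grasp_force: 0.0
[0.63439842 0.26804122 0.21814703]
-0.075 11 0.0017 0.0063 [0.0168 0.0185 0.0189]
-0.06 24 0.0005 0.0074 [0.0175 0.0195 0.0203]
-0.045 158 -0.012 0.012 [0.0143 0.0153 0.0206]
-0.03 23 -0.0039 0.0084 [0.0164 0.0215 0.0227]
-0.015 51 -0.0071 0.0105 [0.02   0.0222 0.0233]
0.0 47 -0.007 0.0105 [0.0213 0.0225 0.0235]
0.015 31 -0.008 0.0094 [0.0179 0.023  0.0241]
0.03 26 -0.0057 0.0071 [0.0198 0.0234 0.0246]
0.045 185 -0.0111 0.0114 [0.0142 0.0154 0.0238]
0.06 31 -0.0035 0.0018 [0.0219 0.0237 0.0247]
0.075 36 -0.0034 -0.0003 [0.0202 0.0236 0.0251]
  return _methods._mean(a, axis=axis, dtype=dtype,
  ret = um.true_divide(
Traceback (most recent call last):
  File "h.py", line 26, in near
    c,R=cv2.minEnclosingCircle((q[:,:2]*1000).astype('float32'));return m.sum(),np.median(q,0).round(4),np.round(c,1),round(R,1),q[:,2].max().round(4)
                                                                                                                                 ~~~~~~~~~~^^
ValueError: zero-size array to reduction operation maximum which has no identity
```

Run:
```python
from h import *
p,st=pickle.load(open('w12.pkl','rb'))
d=env.capture('side');a=cv2.resize(d['color'][120:320,200:440],(800,667),interpolation=cv2.INTER_CUBIC)
b=cv2.resize(p['color'],(400,250))
im=np.hstack([cv2.resize(a,(700,583))]);im[:160,:256]=cv2.resize(p['color'],(256,160));save('fin2',im)
S=cloud(d)
for n,x,y,z in(('L',.665,.003,.028),('S',.694,-.0355,.024),('B',.511,.387,.02),('St',.5085,.336,.02)):
    try: print(n,near(S,x,y,z,.06,.018))
    except Exception: print(n,'none')
```

```text
L (np.int64(76), array([ 0.6634, -0.0032,  0.0428]), array([664.4,  -1.4]), 9.1, np.float64(0.0469))
S (np.int64(61), array([ 0.6909, -0.0412,  0.0382]), array([691.8, -39.4]), 7.5, np.float64(0.0414))
B (np.int64(66), array([0.5104, 0.3814, 0.0267]), array([510.6, 383.3]), 11.4, np.float64(0.0386))
St (np.int64(41), array([0.5056, 0.3317, 0.0234]), array([505.6, 333.9]), 9.5, np.float64(0.0334))
```

View pics/fin2.png

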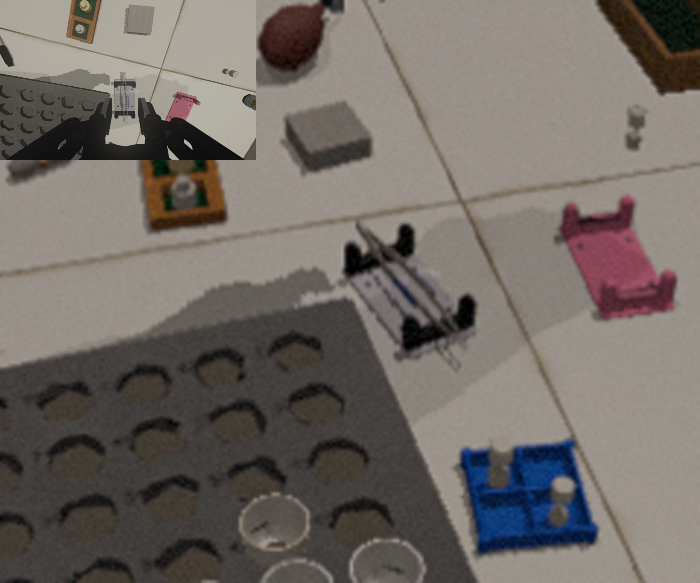

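The side view shows the tweezers across both notches at (405,290), both vials upright in separate blue cells at (500,465) and (560,500), and the steel weight in its bay at (183,190). The side-camera cloud puts the brass in the large bay. The rack is clear. Handing in.

```bash
python3 -c "
from bench import env
print(env.close_job())"
```

```text
the job is handed in; nothing more can be done
None
```

I handed the job in at about 31 s: both weights are in their tray bays, both vials stand upright in separate blue cells, the tweezers lie in both notches of the rest, and I left the cups alone.

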